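# Free the bayonet cover of a filter holder

## Task

Open the filter holder for a filter change: press its sprung round cover down, twist it anticlockwise (seen from above) by up to a quarter turn until its lugs come free and the spring lifts it, then take it off and lay it in the middle of the shallow steel tray, handle up. Leave the two specimen cups standing where they are.

Things in the scene. Friction and masses are not known exactly. Their poses are not given: they have to be found in the camera images.
- cover_handle (a point): Loose bayonet cover, 0.14 to 0.28 kg: aluminium cap 96 mm across with a flat-sided black bar handle on its flat top, 70 mm long, 18 wide, 32 high. Point: on the cap's axis inside the handle, 16 mm above the flat top, 16 mm below the handle's top. z: the cap's axis, up; x along the handle; y across it. Grip it across the 18 mm.
- cover_foot (a point): Centre of the cover's lowest face, the flat end of a 56 mm hub on which it stands when laid down, 42 mm below the handle point. A spring plate pushes up here: net of the cover's weight, it takes about 8 N to start it down and 15 N to hold it fully down. The cover must go down at least 4 mm to leave its notches and stops at 7 mm.
- cover_lug (a point): One of the cover's two opposite lugs, below the handle's ends, hidden by the skirt, smooth, 31 mm from the axis. Turned 30 degrees anticlockwise while pressed, they are out of their notches and, let up, slide under the holder's inner rim 4 mm lower than at the start. Turned on, they reach two openings in the rim, 42 to 86 degrees from the start; an end wall comes after 110.
- holder_rim (a point): Filter holder: fixed round steel pot, foot 116 mm across, barrel 86 mm, two opposite hose spigots along x. Point: centre of its rim, 56 mm above the worktop; z up. Its turn does not tell where the rim's hidden openings are: find them by touch. They free the lugs over some 6 degrees only; there the spring lifts the cover, if let up, to 5 mm above its start. Farther on the rim holds it again.
- tray_floor (a point): A fixed square steel tray, 150 mm on a side and 16 mm high with 3 mm walls. This point is the centre of its inner floor, 3 mm above the worktop; z is up, x and y run along its sides.
- cup_back: A closed plastic specimen cup, 66 mm across and 70 mm high, standing beyond the gap between holder and tray. Origin at the centre of its underside. To be left alone.
- cup_front: A like specimen cup, standing on the robot's side of the gap between holder and tray. Origin at the centre of its underside. To be left alone.
Things that resemble listed ones, but are neither listed nor needed, are in the scene too. What is shaped like the part that bears tray_floor but blue is not meant.

How it is judged:
On the way:
1. the cover is free and lifted clear above the holder (z of cover_handle in the frame of holder_rim above 0.052 m and horizontal distance between cover_handle and holder_rim below 0.05 m), for 0.05 s.
At the end, for the whole second after the job is handed in: The cover stands on the tray's floor, handle up (within 0.1 rad of upright), its axis within 30 mm of the tray's centre, released and at rest (horizontal distance between cover_handle and tray_floor below 0.03 m and z of cover_handle in the frame of tray_floor between 0.038 and 0.046 m and angle between cover_handle's own z axis and vertical below 0.1 rad and linear speed of cover below 0.02 m/s); the robot touches nothing.
It fails at once if a specimen cup is moved by more than 20 mm or tipped (distance of any of cup_back, cup_front from where it was at the start of the episode above 0.02 m or angle between any of cup_back, cup_front's own z axis and vertical above 0.3 rad).
It also fails if it takes over 64 s, if anything falls off the work surface, if the arm or the gripper's body presses on something with over 40 N, if the wrist force passes 120 N, or if a joint passes its speed limit or range.

## Robot

A 6-joint arm with a two-finger parallel gripper is mounted at the origin on a cart in front of the work surface, level with it; the furniture and walls round the work are solid. World frame = base frame: x ahead of the robot, y to its left, z up, the work surface at z = 0. Lengths are in m, angles in rad, forces in N, time in s.
With the tool pointing down it reaches from about 0.35 to 0.975 m from the base axis. Payload 7.1 kg.
Tool frame: the origin (TCP) lies between the finger pads; the fingertips stand 11 mm ahead of it and the grasp point (between the pads) lies 8 mm behind it; z points along the fingers, y is the direction in which the jaws open and shut (so a half turn about z gives the same grasp; the last joint's range is limited). The gripper opens to 88 mm and grips with 3 to 60 N. Pads are 20 mm wide; open, the fingers measure 115 mm over their backs; the gripper's body (75 mm by 178 mm) begins 61 mm behind the grasp point.
Start: joints at [-0.019, 0.423, 1.63, -0, 1.089, -0.019], TCP at [0.625, 0, 0.234] pointing down, gripper open.
Joint ranges: [-3, 3], [-0.9, 2.11], [0.09, 2.58], [-1.31, 4.45], [0.11, 2.69], [-2.54, 2.54]. Speed limits (rad/s): [2.39, 2.39, 3.01, 3.14, 3.14, 3.14].

## Interface

Orientations are given as a rotation vector (axis times angle).
In Python, from rig import * gives the robot as it stands. Calls block until the motion is done:
- goto(position, orientation): joint-space move of the TCP to a pose.
- line_to(position, ori=None, feed=0.15, contact_N=None): straight line of the TCP; ori=None keeps the orientation; feed is the mean speed in m/s. With contact_N (N) it stops when the force on the tool has changed by that much, and returns True; else False.
- set_joints(angles): joint-space move.
- set_gripper(opening, squeeze=None): finger opening in m; squeeze is the grip in N (None keeps the last); returns when the fingers have stopped.
- wait(seconds).
- ik(position, orientation): joint angles nearest the present ones, or None.
- get_obs(): the state.
- read_camera(name): name is "scene" or "side" or "wrist"; returns the picture (420x560x3 uint8, red, green, blue); there is no depth.
- camera_info(name): a dict with "fx", "fy", "cx", "cy" (pixels), "k1" (the pictures are not rectified: a ray, as slopes to the right and down, at radius r is drawn at 1 + k1 r^2 times it, then the intrinsics apply), "cam_to_world" (4x4, takes a point from camera to world coordinates). Camera axes: x right, y down, z forward; pixel columns grow to the right and rows downward; lengths in m; the calibration is good to about 2 mm. A picture is of the moment at which its call begins: read the wrist's pose just before it. camera_info takes no time and is no camera call; for the wrist camera it gives the pose at the moment of the call.
A pose or a line that the arm cannot do raises IKError and nothing moves.
- finish_job(): hands the job in, once; it reports no verdict.
The state is a dict: "clock": time; "joint_positions": joint angles; "qd": joint speeds; "joint_efforts": joint torques, N m; "tcp_pos": TCP position; "eef_rot": TCP orientation; "force": force on the tool from outside, world axes, zero at the start; "ft_torque": the same for the moment, N m; "opening": finger opening in m.
Only numpy, scipy, OpenCV 4.12 (cv2) and the standard library are available. Lean on these libraries where they do the work, as an engineer would, in place of code of your own. Each camera call takes 0.05 s, during which the arm holds its last target. There are 200 camera calls.

## Working session

There is one attempt and no reset: what is moved stays moved. The work goes in short steps, each a Python script; the robot and the scene stay as the last script left them, time stands still between calls to the robot, and variables do not carry over. Pictures are saved under pics/ and viewed, about 8 in all and at most 12, crops included, and the job is handed in when it is done.

```bash
ls; mkdir -p pics; python3 - <<'E'
from rig import *
import cv2
import numpy as np
for n in ["scene","side","wrist"]:
    c=camera_info(n); im=read_camera(n)
    cv2.imwrite(f"pics/{n}0.png",im[:,:,::-1])
    print(n,{k:(np.round(v,4).tolist()) for k,v in c.items()})
o=get_obs();print(o)
E
```

```text
pics
scene {'fx': 510.3226, 'fy': 510.3226, 'cx': 278.503, 'cy': 210.7305, 'k1': 0.0488, 'cam_to_world': [[0.8287, -0.2894, 0.4791, -0.2615], [-0.5592, -0.3939, 0.7294, -0.8768], [-0.0224, -0.8724, -0.4883, 0.8529], [0.0, 0.0, 0.0, 1.0]]}
side {'fx': 477.0331, 'fy': 477.0331, 'cx': 290.8169, 'cy': 207.0073, 'k1': 0.0059, 'cam_to_world': [[-0.9599, -0.1162, 0.2552, 0.1324], [-0.2801, 0.3537, -0.8924, 1.5834], [0.0135, -0.9281, -0.3721, 0.6207], [0.0, 0.0, 0.0, 1.0]]}
wrist {'fx': 298.6707, 'fy': 298.6707, 'cx': 278.5997, 'cy': 212.3601, 'k1': -0.0365, 'cam_to_world': [[1.0, -0.0012, 0.0, 0.6243], [-0.0011, -0.9653, -0.2611, 0.0694], [0.0003, 0.2611, -0.9653, 0.3845], [0.0, 0.0, 0.0, 1.0]]}
{'clock': 0.15, 'joint_positions': array([-1.90191664e-02,  4.23690700e-01,  1.63045327e+00,  3.65215564e-05,
        1.08858456e+00, -1.89986773e-02]), 'qd': array([-0.00030145, -0.00152526, -0.00298246, -0.0012438 ,  0.00125934,
        0.00040455]), 'joint_efforts': array([ 9.52650989e-04, -5.44981134e+01, -2.73919362e+01,  6.45430083e-02,
        2.04369903e-02, -3.19723256e-05]), 'tcp_pos': array([6.24614309e-01, 3.07415262e-05, 2.33088437e-01]), 'eef_rot': array([-2.22088839e+00, -2.22080523e+00,  1.20050832e-03]), 'force': array([-0.1825619 , -0.00830969,  0.02811518]), 'ft_torque': array([-0.01518689, -0.00887311, -0.0254738 ]), 'opening': 0.08764679126370717}
```

View pics/scene0.png

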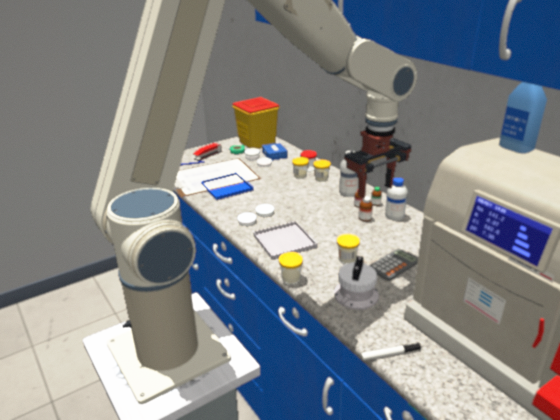

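View pics/wrist0.png

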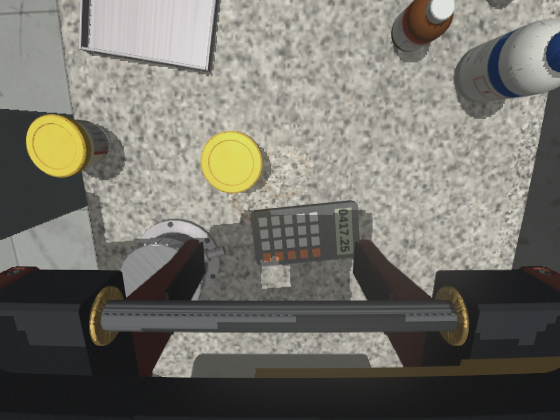

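Scene: the holder with its cover is at about (358,283), the steel tray at (285,240), and the cups at (290,268) and (347,248). The wrist view shows the tray at upper left, the cups at (58,145) and (232,161), and the holder at (165,265), partly hidden by a finger.

```bash
cat > h.py <<'E'
from rig import *
import numpy as np, cv2
from scipy.spatial.transform import Rotation as R
def ray(c,u,v):
    K=np.array([[c["fx"],0,c["cx"]],[0,c["fy"],c["cy"]],[0,0,1.]])
    p=cv2.undistortPoints(np.array([[[u,v]]],float),K,np.array([c["k1"],0,0,0.]))[0,0]
    T=np.array(c["cam_to_world"]); return T[:3,3],T[:3,:3]@np.array([p[0],p[1],1])
def onz(c,u,v,z):
    o,d=ray(c,u,v); return (o+d*(z-o[2])/d[2])[:2]
def proj(c,P):
    T=np.linalg.inv(np.array(c["cam_to_world"]));P=np.atleast_2d(P);q=P@T[:3,:3].T+T[:3,3]
    s=q[:,:2]/q[:,2:];s=s*(1+c["k1"]*(s**2).sum(1,keepdims=True))
    return s*[c["fx"],c["fy"]]+[c["cx"],c["cy"]]
def down(yaw):  # tool z down, tool x axis at world angle yaw; jaws (y) perpendicular
    x=np.array([np.cos(yaw),np.sin(yaw),0]);z=np.array([0,0,-1.]);return R.from_matrix(np.c_[x,np.cross(z,x),z]).as_rotvec()
E
python3 - <<'E'
from h import *
c=camera_info("scene")
for n,u,v,z in [("cap",358,281,.07),("tray",285,240,.003),("cupf",290,261,.07),("cupb",347,241,.07)]: print(n,onz(c,u,v,z))
c=camera_info("wrist")
for n,u,v,z in [("cupf",57,145,.07),("cupb",232,161,.07),("foot_center",165,270,.01)]: print(n,onz(c,u,v,z))
print(R.from_rotvec(get_obs()["eef_rot"]).as_matrix().round(2))
im=read_camera("side"); cv2.imwrite("pics/side_z.png",cv2.resize(im[150:360,120:420],None,fx=2.6,fy=2.6)[:,:,::-1])
E
```

```text
cap [ 0.46571221 -0.12373928]
tray [0.48493504 0.22729642]
cupf [0.37776316 0.04687025]
cupb [0.5647452  0.03311023]
cupf [0.39166589 0.05788724]
cupb [0.57580355 0.03990734]
foot_center [ 0.46754317 -0.11416452]
[[ 0.  1. -0.]
 [ 1. -0.  0.]
 [ 0. -0. -1.]]
```

```bash
python3 - <<'E'
from h import *
import json
goto([0.467,-0.02,0.28],down(np.pi/2))
wait(.3)
c=camera_info("wrist"); im=read_camera("wrist"); json.dump({k:np.array(v).tolist() for k,v in c.items()},open("w1.json","w"))
cv2.imwrite("pics/w1.png",cv2.resize(im,(800,600),interpolation=cv2.INTER_CUBIC)[:,:,::-1])
print(get_obs()["tcp_pos"],get_obs()["clock"],proj(c,[[.467,-.118,.07],[.485,.227,.003]]))
E
```

```text
[ 0.46752014 -0.01989536  0.27947116] 1.25 [[278.17775563 263.64337209]
 [292.21326765 -13.20581862]]
```

View pics/w1.png

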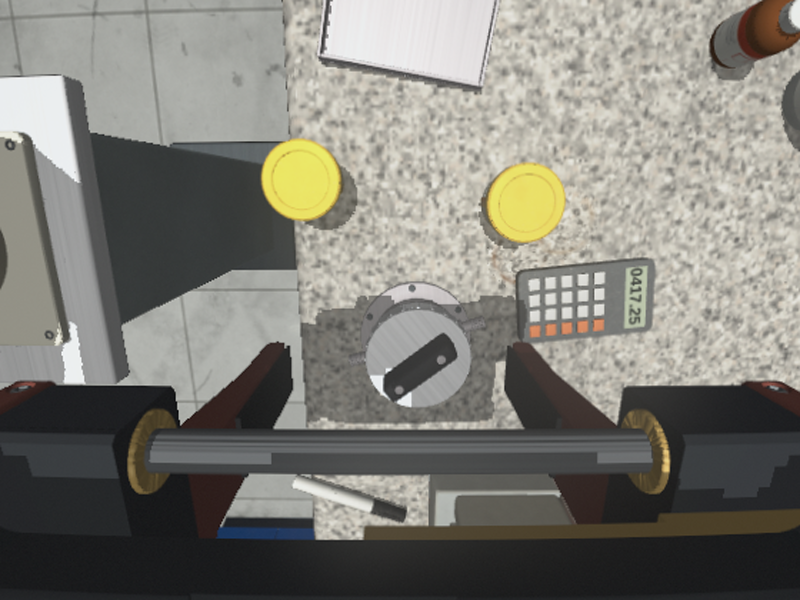

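View pics/side_z.png

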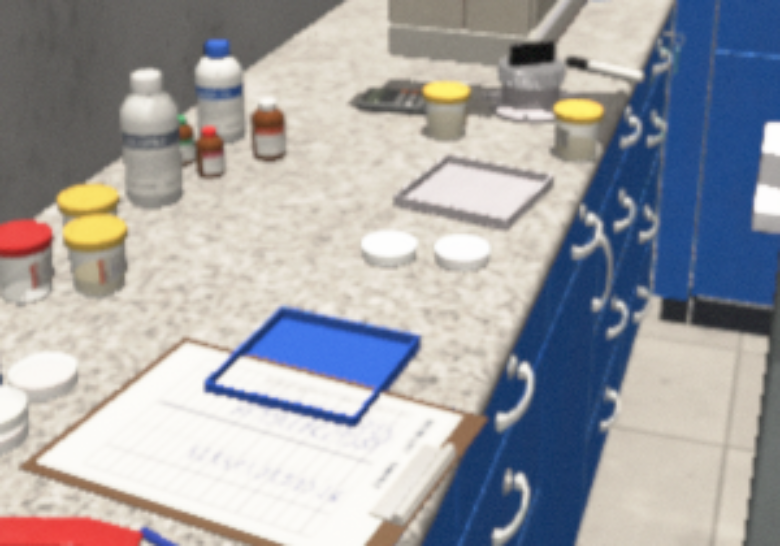

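Wrist view (800 px frame): the cap is centred near (418,356) with the handle from (385,393) to (455,345). It leans about 35° and lies between the fingers. The tray's near edge runs from (320,60) to (480,87). I'll refine with an overlay.

```bash
python3 - <<'E'
from h import *
import json
from scipy.optimize import minimize
c=json.load(open("w1.json")); im=cv2.imread("pics/w1.png"); im=cv2.resize(im,(560,420),interpolation=cv2.INTER_AREA)
g=cv2.cvtColor(im,cv2.COLOR_BGR2GRAY).astype(float)
# handle silhouette: dark blob inside the cap
m=np.zeros(g.shape,np.uint8); cv2.circle(m,(293,250),33,1,-1); dark=((g<75)&(m>0)).astype(np.uint8)
n,l,s,_=cv2.connectedComponentsWithStats(dark); i=1+s[1:,4].argmax(); H=l==i
print("handle px",s[i],cv2.minAreaRect(np.argwhere(H)[:,::-1].astype(np.float32)))
def hull(x,y,zt,yaw):
    d=np.array([np.cos(yaw),np.sin(yaw)]);n_=np.array([-d[1],d[0]])
    P=[[*(np.array([x,y])+a*.035*d+b*.009*n_),zt+h] for a in(-1,1) for b in(-1,1) for h in(0,.032)]
    return cv2.convexHull(proj(c,P).astype(np.float32))
def cost(p):
    z=np.zeros((420*4,560*4),np.uint8); cv2.fillPoly(z,[np.int32(hull(*p)*4)],255); z=cv2.resize(z,(560,420),interpolation=cv2.INTER_AREA)/255.
    return np.abs(z-H).sum()
for zt in (.06,.065,.07,.075,.08):
    xy=onz(c,292.6,249.2,zt); best=min((minimize(lambda p:cost([p[0],p[1],zt,p[2]]),[*xy,y0],method="Nelder-Mead",options=dict(initial_simplex=[[*xy,y0],[xy[0]+.006,xy[1],y0],[xy[0],xy[1]+.006,y0],[*xy,y0+.2]])) for y0 in(.5,.7)),key=lambda r:r.fun)
    a=np.linspace(0,2*np.pi,60); q=proj(c,np.c_[best.x[0]+.048*np.cos(a),best.x[1]+.048*np.sin(a),np.full(60,zt)])
    print(zt,best.x.round(4),round(best.fun,1),"cap px w",np.ptp(q[:,0]).round(1),np.ptp(q[:,1]).round(1),q.min(0).round(1),q.max(0).round(1))
    if zt==.07: B=best.x;Q=q
o=cv2.resize(im[180:310,200:380],None,fx=4,fy=4)
for pts in (Q,hull(B[0],B[1],.07,B[2])[:,0]): cv2.polylines(o,[np.int32((pts-[200,180]+.5)*4)],True,(0,0,255),1)
cv2.imwrite("pics/ov.png",o)
# tray near-edge corners
E
```

```text
handle px [269 234  51  45 986] ((292.9864807128906, 256.5810852050781), (19.762100219726562, 56.96134948730469), 54.46232223510742)
0.06 [ 0.4874 -0.1044  0.7185] 273.8 cap px w 71.9 67.0 [257.5 216.4] [329.4 283.4]
0.065 [ 0.4871 -0.1031  0.7215] 302.1 cap px w 72.8 67.8 [257.  216.6] [329.8 284.4]
0.07 [ 0.4867 -0.1004  0.7545] 339.7 cap px w 73.9 68.8 [256.4 215.6] [330.3 284.4]
0.075 [ 0.4854 -0.0993  0.7517] 375.5 cap px w 74.9 69.7 [255.1 215.8] [330.  285.5]
0.08 [ 0.485  -0.0968  0.7576] 414.5 cap px w 76.0 70.7 [254.4 215. ] [330.4 285.7]
```

View pics/ov.png

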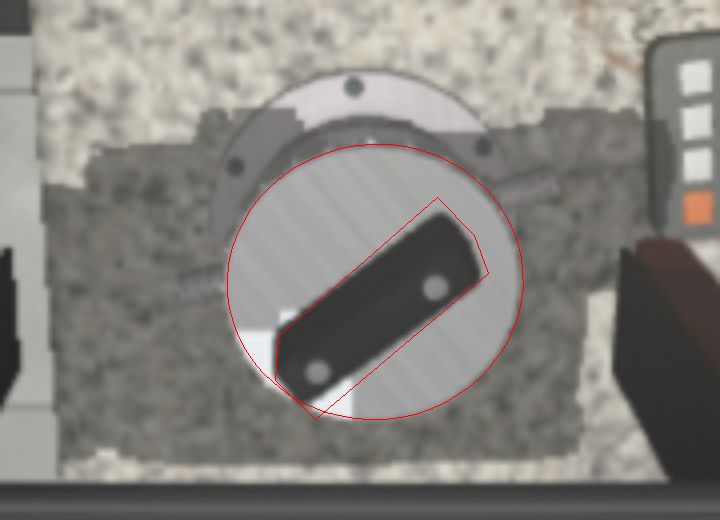

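Overlay (4x crop): the cap circle fits with its top at about z = 0.07 m. The handle screws are at crop (317,372) and (435,288), which give a better axis and yaw than my silhouette fit.

```bash
python3 - <<'E'
from h import *
import json
c=json.load(open("w1.json"))
f=lambda u,v,z: onz(c,200+u/4-.5,180+v/4-.5,z)
print("cap",f(375,281,.07))
a,b=f(317,372,.102),f(435,288,.102);print("handle",(a+b)/2,np.degrees(np.arctan2(*(b-a)[::-1])),np.linalg.norm(b-a))
print("spigots",f(180,283,.035),f(555,186,.035))
print("foot circ", f(358,70,.008))
print("cups",onz(c,301/800*560,180/600*420,.07),onz(c,527/800*560,203/600*420,.07))
y=np.radians(38)
for t in (0,np.pi/2,np.pi,-np.pi/2):
  for p in((.487,-.1,.17),(.487,-.1,.08)):
    for k in (0,100):
      q=ik(p,down(y+t+np.radians(k)));print(t,k,None if q is None else np.round(q,2))
E
```

```text
cap [ 0.48656732 -0.09842347]
handle [ 0.48518782 -0.10119331] 37.93066667079209 0.044309469013707505
spigots [ 0.41904905 -0.1134624 ] [ 0.55069731 -0.0774164 ]
foot circ [ 0.48272011 -0.04193967]
cups [0.38852196 0.05623608] [0.5745379  0.03782128]
0 0 [-0.23  0.33  1.96 -0.    0.86  0.68]
0 100 [-0.23  0.33  1.96 -0.    0.86 -1.06]
0 0 [-0.23  0.49  2.   -0.    0.66  0.68]
0 100 [-0.23  0.49  2.   -0.    0.66 -1.06]
1.5707963267948966 0 [-0.23  0.33  1.96 -0.    0.86 -0.89]
1.5707963267948966 100 None
1.5707963267948966 0 [-0.23  0.49  2.   -0.    0.66 -0.89]
1.5707963267948966 100 None
3.141592653589793 0 [-0.23  0.33  1.96 -0.    0.86 -2.46]
3.141592653589793 100 [-0.23  0.33  1.96 -0.    0.86  2.08]
3.141592653589793 0 [-0.23  0.49  2.   -0.    0.66 -2.46]
3.141592653589793 100 [-0.23  0.49  2.   -0.    0.66  2.08]
-1.5707963267948966 0 [-0.23  0.33  1.96 -0.    0.86  2.25]
-1.5707963267948966 100 [-0.23  0.33  1.96  0.    0.86  0.51]
-1.5707963267948966 0 [-0.23  0.49  2.   -0.    0.66  2.25]
-1.5707963267948966 100 [-0.23  0.49  2.    0.    0.66  0.51]
```

```bash
python3 - <<'E'
from h import *
import json
c=json.load(open("w1.json"))
for z in (0,.05,.1,.15): print("analyser front",z,onz(c,430*.7,478*.7,z),onz(c,300,345,z))
set_gripper(.06)
goto([.4857,-.1,.19],down(np.radians(38)));wait(.4)
c=camera_info("wrist"); im=read_camera("wrist"); json.dump({k:np.array(v).tolist() for k,v in c.items()},open("w2.json","w"))
o=cv2.resize(im[110:335,130:430],None,fx=2.6666,fy=2.6666,interpolation=cv2.INTER_CUBIC)[:,:,::-1].copy()
cv2.imwrite("pics/w2.png",o);print(o.shape,get_obs()["force"],get_obs()["ft_torque"],get_obs()["clock"])
E
```

```text
analyser front 0 [ 0.50538861 -0.28152138] [ 0.50411372 -0.30256058]
analyser front 0.05 [ 0.50098191 -0.24312241] [ 0.49985496 -0.26172038]
analyser front 0.1 [ 0.49657522 -0.20472343] [ 0.49559619 -0.22088017]
analyser front 0.15 [ 0.49216852 -0.16632446] [ 0.49133742 -0.18003997]
(600, 800, 3) [-0.18675852  0.12356562 -0.26711152] [0.02391241 0.04149326 0.01961943] 3.075
```

View pics/w2.png

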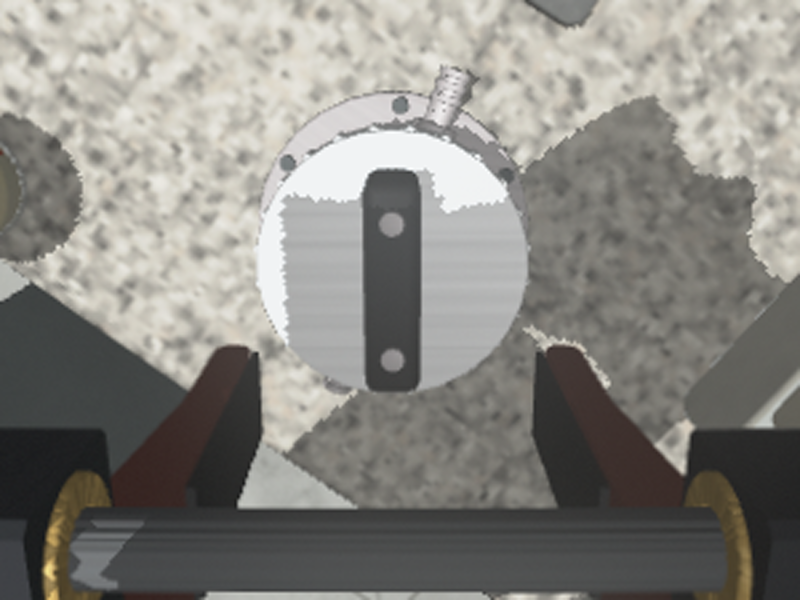

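Close view (2.667x crop, offset 130,110): the handle is vertical, so the yaw is right. The screws are at (392,224) and (392,360). The cap spans 258–527 horizontally with its top edge at 130.

```bash
python3 - <<'E'
from h import *
import json
from scipy.optimize import least_squares
c=json.load(open("w2.json")); px=lambda u,v:(130+(u+.5)/2.6667-.5,110+(v+.5)/2.6667-.5)
for z in(.098,.102,.106):
    a,b=onz(c,*px(392,360),z),onz(c,*px(392,224),z);print("handle",z,(a+b)/2,np.degrees(np.arctan2(*(b-a)[::-1])),np.linalg.norm(b-a))
L=px(258,0)[0],px(527.5,0)[0],px(0,130)[1],px(0,393)[1]
a=np.linspace(0,2*np.pi,200)
def res(p):
    q=proj(c,np.c_[p[0]+.048*np.cos(a),p[1]+.048*np.sin(a),np.full(200,p[2])]);return np.array([q[:,0].min(),q[:,0].max(),q[:,1].min(),q[:,1].max()])-L
r=least_squares(res,[.4857,-.1,.07],x_scale=.01);print("cap",r.x,r.fun)
print("foot top-edge",onz(c,*px(392,92),.008))
E
```

```text
handle 0.098 [ 0.48387009 -0.10105874] 37.890199102729866 0.04523120110107305
handle 0.102 [ 0.48480897 -0.10034549] 37.890199102729895 0.04448946649542401
handle 0.106 [ 0.48574785 -0.09963225] 37.890199102729866 0.0437477318897751
cap [ 0.48475959 -0.10060107  0.06823997] [-0.17208081  0.1721933   0.17027841 -0.18579888]
foot top-edge [ 0.5306683  -0.06424329]
```

```bash
python3 - <<'E'
from h import *
C=np.array([.4848,-.1004]); O=down(np.radians(37.9))
set_gripper(.045)
line_to([*C,.105],O,feed=.15)
print("hit",line_to([*C,.065],O,feed=.02,contact_N=3),get_obs()["tcp_pos"])
z=get_obs()["tcp_pos"][2]
line_to([*C,z+.0025],O,feed=.05); print(get_obs()["force"])
set_gripper(0.0,60); wait(.3)
o=get_obs();print(o["clock"],o["opening"],o["tcp_pos"],o["force"],o["ft_torque"])
E
```

```text
hit True [ 0.48485126 -0.10041664  0.08275169]
[-0.63514992 -0.36863234 -0.3003833 ]
6.5 0.017785364264243955 [ 0.48435735 -0.1001398   0.08513367] [-2.13444642  3.67640882  1.51345914] [ 0.71402404  0.46599041 -0.09289791]
```

```bash
python3 - <<'E'
from h import *
C=np.array([.4844,-.0998]); O=down(np.radians(37.9))
def s(t):
    o=get_obs();print(t,round(o["clock"],2),o["opening"].round(4),o["tcp_pos"].round(5),o["force"].round(2),o["ft_torque"].round(3))
line_to([*C,.0851],O,feed=.02);s("re")
for d in(.003,.005,.0065,.0075):
    line_to([*C,.0851-d],O,feed=.02);wait(.1);s(d)
    o=get_obs()
    if o["force"][2]>20: break
E
```

```text
Traceback (most recent call last):
AttributeError: 'float' object has no attribute 'round'
```

```bash
cat >> h.py <<'E'
def s(t):
    o=get_obs();print(t,round(o["clock"],2),round(o["opening"],4),o["tcp_pos"].round(5),o["force"].round(2),o["ft_torque"].round(3));return o
E
python3 - <<'E'
from h import *
C=np.array([.4844,-.0998]); O=down(np.radians(37.9))
s("re")
for d in(.003,.005,.0065,.0075):
    line_to([*C,.0851-d],O,feed=.02);wait(.1)
    if s(d)["force"][2]>20: break
E
```

```text
re 6.75 0.0175 [ 0.4844  -0.09994  0.08514] [-1.79  1.25  2.33] [ 0.199  0.486 -0.05 ]
0.003 7.15 0.0177 [ 0.48481 -0.09991  0.08274] [-2.72  2.24  8.81] [ 0.443  0.691 -0.036]
0.005 7.5 0.0176 [ 0.48485 -0.09989  0.08086] [-3.04  1.23 10.77] [ 0.475  0.75  -0.046]
0.0065 7.85 0.0177 [ 0.48484 -0.0999   0.07946] [-4.49  2.13 12.54] [ 0.506  0.811 -0.016]
0.0075 8.2 0.0174 [ 0.48483 -0.09987  0.07851] [-4.75  2.7  13.1 ] [ 0.495  0.916 -0.008]
```

```bash
python3 - <<'E'
from h import *
C=np.array([.4845,-.0999])
for k in(5,15,25,32,36):
    line_to([*C,.0776],down(np.radians(37.9+k)),feed=.02)
    o=s(k); print("   yaw",np.degrees(np.arctan2(*R.from_rotvec(o["eef_rot"]).as_matrix()[[1,0],0])))
line_to([*C,.0820],feed=.02); wait(.1); s("up -3.1")
E
```

```text
5 8.45 0.0176 [ 0.48498 -0.09993  0.07856] [-3.65  3.81 12.99] [0.554 0.885 0.099]
   yaw 42.93637151715858
15 8.78 0.0178 [ 0.48526 -0.10007  0.07864] [-3.25  2.77 13.14] [0.461 0.739 0.044]
   yaw 52.93715675477926
25 9.1 0.0176 [ 0.48555 -0.1002   0.07875] [-3.63  1.64 13.05] [0.375 0.695 0.057]
   yaw 62.9379301567808
32 9.38 0.0177 [ 0.48577 -0.10029  0.07881] [-2.57  1.17 13.58] [0.296 0.613 0.022]
   yaw 69.94173470126927
36 9.62 0.0176 [ 0.48584 -0.10031  0.07882] [-2.41  0.24 13.99] [0.264 0.53  0.028]
   yaw 73.93896296860169
up -3.1 10.09 0.0178 [ 0.48493 -0.10015  0.08133] [  5.4   -1.76 -20.05] [-0.296 -1.004  0.025]
```

```bash
python3 - <<'E'
from h import *
C=np.array([.4848,-.1000])
for k in np.arange(38,90,1.5):
    line_to([*C,.0817],down(np.radians(37.9+k)),feed=.02)
    o=get_obs(); print(k,round(o["clock"],2),o["tcp_pos"].round(5),o["force"].round(1),o["ft_torque"].round(2)[2])
    if o["force"][2]>1 or abs(o["ft_torque"][2])>1.2: break
E
```

```text
38.0 10.34 [ 0.48462 -0.10006  0.08133] [  3.   -0.4 -15.6] 0.09
39.5 10.59 [ 0.48432 -0.09993  0.08137] [  2.4  -0.6 -17.6] 0.09
41.0 10.84 [ 0.48416 -0.09984  0.08141] [  0.4  -0.7 -16.6] 0.08
42.5 11.09 [ 0.48417 -0.09982  0.08143] [ -0.3   0.7 -16.7] 0.12
44.0 11.34 [ 0.48423 -0.09983  0.08149] [ -1.1  -1.  -18.4] 0.1
45.5 11.59 [ 0.48437 -0.09987  0.08156] [ -0.5   0.8 -18.5] 0.08
47.0 11.84 [ 0.48452 -0.09995  0.08164] [ -1.1   1.2 -17.3] 0.11
48.5 12.09 [ 0.48475 -0.1      0.08179] [ -1.5   0.3 -14.4] 0.07
50.0 12.34 [ 0.48506 -0.10009  0.08229] [-3.8 -0.3 -5.4] 0.28
51.5 12.59 [ 0.48588 -0.10036  0.08335] [-5.6  1.1  9. ] 0.26
```

```bash
python3 - <<'E'
from h import *
C=np.array([.4848,-.1000])
line_to([*C,.083],down(np.radians(37.9+53)),feed=.02); s("53")
for z in(.085,.088,.091,.094,.100):
    line_to([*C,z],feed=.02); wait(.1); o=s(z)
    if o["force"][2]<-12: break
E
```

```text
53 12.84 0.0175 [ 0.48644 -0.10037  0.08495] [-4.38  1.19  9.04] [0.295 0.88  0.05 ]
0.085 13.19 0.0176 [ 0.48641 -0.10036  0.08685] [-3.71  1.42  5.96] [0.219 0.808 0.032]
0.088 13.59 0.0176 [ 0.48634 -0.10034  0.08883] [1.91 0.43 4.16] [ 0.045  0.066 -0.   ]
0.091 13.99 0.0178 [ 0.48459 -0.09995  0.09065] [-0.15  0.62 -2.88] [-0.048 -0.147 -0.042]
0.094 14.39 0.0179 [ 0.48463 -0.09996  0.09396] [-0.8   0.25 -2.64] [-0.022 -0.013 -0.002]
0.1 14.94 0.0179 [ 0.48478 -0.10001  0.10001] [-0.43 -0.24 -3.11] [ 0.023  0.039 -0.01 ]
```

```bash
python3 - <<'E'
from h import *
import json
O=down(np.pi/2)
line_to([.4848,-.1,.15],feed=.06); wait(.1)
line_to([.4848,-.1,.22],feed=.1)
line_to([.485,.12,.22],O,feed=.15); wait(.4); s("x")
c=camera_info("wrist"); im=read_camera("wrist"); json.dump({k:np.array(v).tolist() for k,v in c.items()},open("w3.json","w"))
cv2.imwrite("pics/w3.png",cv2.resize(im,(800,600),interpolation=cv2.INTER_CUBIC)[:,:,::-1])
E
```

```text
x 18.89 0.0173 [0.48505 0.11982 0.22003] [ 0.19 -0.54 -2.83] [0.036 0.038 0.028]
```

View pics/w3.png

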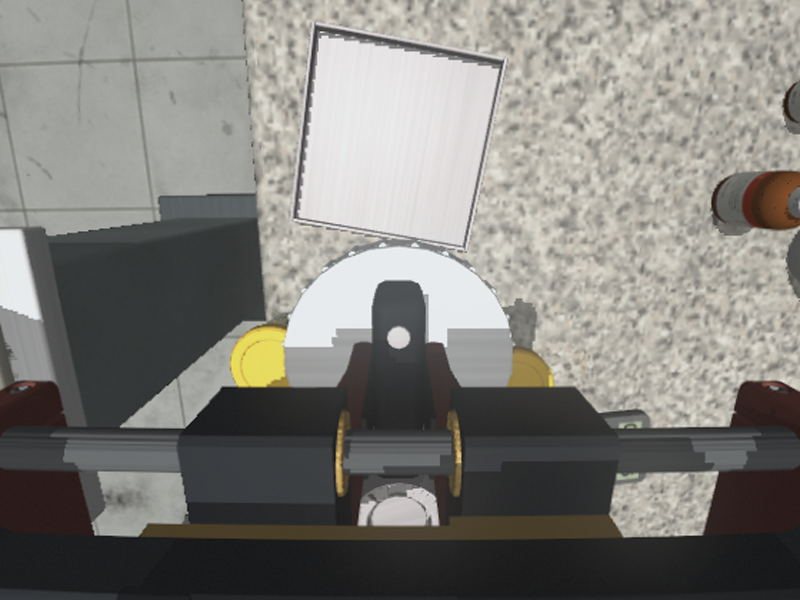

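The view shows the steel tray's corners at (316,23), (506,60), (466,250) and (293,220), with the cover held level in the jaws.

```bash
python3 - <<'E'
from h import *
import json
c=json.load(open("w3.json"))
P=np.array([onz(c,u*.7,v*.7,.016) for u,v in[(316,23),(506,60),(466,250),(293,220)]])
T=P.mean(0); print(P.round(4),np.linalg.norm(np.diff(P,axis=0),axis=1),T)
T2=onz(camera_info("scene"),285,240,.01);print(T2)
O=down(np.pi/2)
line_to([*T,.22],O,feed=.15)
line_to([*T,.065],feed=.1)
print(line_to([*T,.036],feed=.02,contact_N=3)); s("down")
E
```

```text
[[0.4244 0.3091]
 [0.5672 0.2838]
 [0.542  0.1391]
 [0.3989 0.1642]] [0.14500422 0.14689629 0.14534369] [0.4831209  0.22407487]
[0.47878733 0.21820222]
True
down 22.54 0.0176 [0.4831  0.2241  0.04213] [-0.97 -0.67  5.45] [-0.043  0.055  0.007]
```

```bash
python3 - <<'E'
from h import *
import json
p=get_obs()["tcp_pos"]
line_to([p[0],p[1],.0425],feed=.02)
set_gripper(.045); wait(.2); s("rel")
line_to([p[0],p[1],.12],feed=.08)
line_to([p[0],p[1]-.06,.25],feed=.15); wait(.5); s("clear")
c=camera_info("wrist"); im=read_camera("wrist"); json.dump({k:np.array(v).tolist() for k,v in c.items()},open("w4.json","w"))
cv2.imwrite("pics/w4.png",cv2.resize(im,(800,600),interpolation=cv2.INTER_CUBIC)[:,:,::-1])
E
```

```text
rel 23.62 0.0449 [0.48315 0.22409 0.04252] [ 0.83 -0.17  0.15] [-0.078  0.015  0.005]
clear 26.34 0.0453 [0.48307 0.16414 0.24987] [-0.1   0.83  0.52] [ 0.007 -0.01  -0.005]
```

View pics/w4.png

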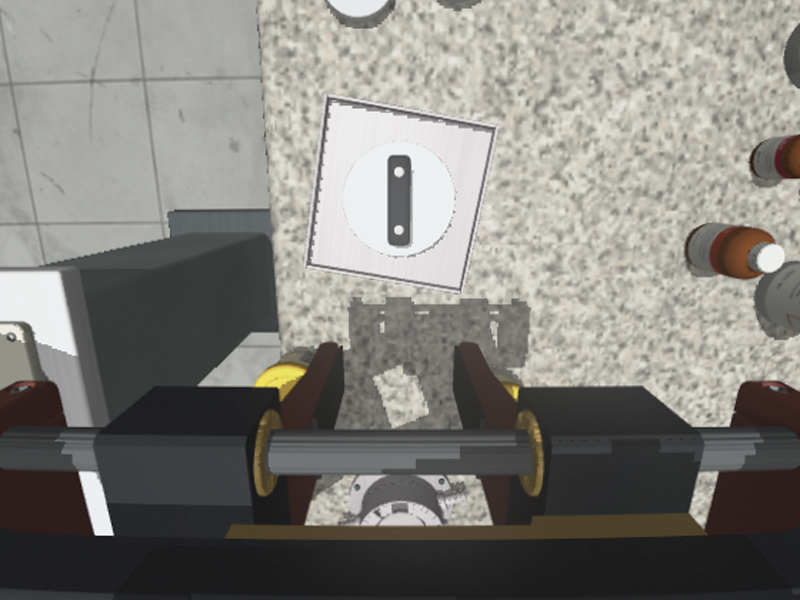

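The cover (399,200) stands upright in the middle of the tray, whose centre is at about (401,194). The holder is open, the cups are still standing, and the gripper is clear.

```bash
python3 -c "
from rig import *
finish_job()"
```

```text
the job is handed in; nothing more can be done
```

The cover is off the filter holder and standing handle up in the middle of the steel tray, and the job is handed in. `finish_job()` gave no verdict, so this rests on my own checks.

- **Opening:** I gripped the handle, pressed the cover down about 6.6 mm and turned it 36° anticlockwise. I then let it up under the rim and turned on in 1.5° steps. The lugs came free at about 50 to 53°, and the cover lifted out carrying only its own weight, about 2.7 N.
- **Placing:** I carried it high over the gap between the cups. It touched the tray floor with the tool at 0.0421 m; I had expected about 0.0423 m.
- **Last checks:** The final wrist picture shows the cover upright, a few millimetres from the tray's centre, and the holder open. The force on the tool was about zero, the gripper was clear, and the robot's clock stood at about 26 s of the 64 s allowed.
- **Less certain:**
  - The cups were partly hidden in the last picture. I saw no sign that they had moved, but I did not measure them again.
  - The scene camera's rough position for the tray differed from the wrist camera's by about 7 mm. I used the wrist camera's, which is well inside the 30 mm tolerance.
  - The first fit of the handle's outline was poor, so I used the handle's screws instead.

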